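# Slide the vial board home under the dosing nozzles and start

### The arm

A 6-joint arm with a two-finger parallel gripper is mounted at the origin on the work surface. World frame = base frame: x ahead of the robot, y to its left, z up, the work surface at z = 0. Lengths are in m, angles in rad, forces in N, time in s.
With the tool pointing down it reaches from about 0.25 to 0.725 m from the base axis. Payload 4 kg.
Tool frame: the origin (TCP) lies midway between the tips of the shut fingers; the grasp point (between the pads) lies 19 mm behind it; z points along the fingers, y is the line along which they close (so a half turn about z gives the same grasp; the last joint's range is limited). The gripper opens to 85 mm and grips with 20 to 120 N. Pads are 22 mm wide; open, the fingers measure 114 mm over their backs; the gripper's body (76 mm by 85 mm) begins 54 mm behind the grasp point. The pads swing forward as they close: fully open they stand 13 mm farther back than shut.
Start: joints at [1.239, 0.241, 0.005, 1.335, 0, 1.571], TCP at [0.163, 0.473, 0.231] pointing down, gripper open.
Joint ranges: [-2.72, 2.72], [-1.05, 1.87], [-1.09, 1.28], [-1.99, 2.15], [-1.42, 1.44], [-3.14, 3.14]. Speed limits (rad/s): [2.79, 2.79, 3.14, 3.14, 3.14, 3.14].

### API

Orientations are given as a unit quaternion [x, y, z, w].
In Python, from workcell import bot gives the robot as it stands. The module is installed in compiled form; this text tells all that it offers.
- The arm moves only by the tool jog_arm, never from a script. Its argument "deltas" is a list of rows, each an object with "fingers": the opening, from 0 (shut) to 1 (fully open); "delta_pos": the shift along the tool's x, y, z normalised to -1 to 1, where 1 is 300 mm, a list of three; "yaw": the turn about the tool's z normalised to -1 to 1, where 1 is pi/4 rad. A call has 1 to 12 rows; each row is the pose to reach, as a shift and turn from the pose commanded when the call began, along the tool's axes at that moment; what a row does not reach only later rows make up. A row lasts 1/10 s, in which the tool goes at most 50 mm and 8.59 degrees, less where a joint would pass 70% of its speed; a pose out of reach is approached as far as the arm can. A call with a number of a shift or a turn outside -1 to 1 is refused whole. A call with a gripper value outside its range is refused whole. The fingers move at their own pace and stop on an object; the grip force is fixed at half the most. Time passes only in rows, so rows that repeat a pose let the fingers close. It gives the time, the measured TCP pose, the force, the opening and the grip force at its end, in the units of the state.
- bot.get_obs(): the state, without advancing time (a new reading comes with each control period).
- bot.camera(name): name is "scene" or "side" or "wrist"; returns a dict with "image" (384x512x3 uint8, red, green, blue), "range_z" (384x512 float32, m along the optical axis (not along the pixel's ray), 0 where there is no reading), "fx", "fy", "cx", "cy" (pixels), "rvec" (rotation vector, rad) and "tvec" (3), from world to camera coordinates, as OpenCV has them. Camera axes: x right, y down, z forward; pixel columns grow to the right and rows downward; lengths in m; the calibration is good to about 2 mm. The wrist camera is an equidistant fisheye: a pixel r from the principal point sees the ray r / f radians off the axis. A picture is of the moment at which its call begins.
- bot.job_done(): hands the job in; it is judged then, once.
The state is a dict: "clock": time; "joint_pos": joint angles; "joint_vel": joint speeds; "tau": joint torques, N m; "eef_pos": TCP position; "tool_rot": TCP orientation; "ft_force": force on the tool from outside, world axes, zero at the start; "ft_torque": the same for the moment, N m; "grip_width": finger opening in m; "grasp_force": force on a finger pad.
Only numpy, scipy, OpenCV 4.12 (cv2) and the standard library are available. Lean on these libraries where they do the work, as an engineer would, in place of code of your own. Each camera call takes 0.05 s, during which the arm holds its last target. There are 200 camera calls.

### The job

With a fingertip on its upright finger plate, push the blue vial board along its rails and under the dosing nozzles until you feel it drop into its locating notches, then press the green start button. Push it only, without lifting it; keep the four vials standing in their wells and leave the other bottles and the beaker undisturbed.

Things in the scene. Friction and masses are not known exactly. Their poses are not given: they have to be found in the camera images.
- station: Dosing station fixed to the bench. Origin: centre of the underside of its base plate; z up, y along the two aluminium rails (the board is pushed in +y), x across them towards the white housing. Rails y -260 to 260 mm, running surface 34 mm above the bench, guards to 46 mm at x +-69 to +-75 mm; between them (x +-40) only the base plate, top 12 mm. Open at the -y end; end plate 52 mm high at y 260 to 268.
- seat (a point): where the board's origin lies when seated (station x 0, y 100 mm, 28 mm above the bench); axes as the station's. The rails' notches are 6 mm deep and 25 mm long: on their inner halves at seat y +110 mm, on their outer halves at y -110 mm, marked by red lines on the guards. Play 3.5 mm along, 2 mm across; the notch walls stop the board hard.
- head (a point): middle of the underside of the white dosing head that hangs over the rails, 136 mm above the bench; axes as the station's. Head 44 mm (x) by 165 mm (y), 28 mm high, on an arm to a column at x +130 mm; thin tubes on top reach 195 mm above the bench, four nozzles reach down to 116 mm.
- housing (a point): centre of the top of the station's white control housing, 75 mm (x) by 360 mm (y), 60 mm high, that carries the start button, a display and the column; axes as the station's.
- board: Blue plastic vial board, 134 mm across the rails, 280 mm along them (its y), loose on the rails, 0.4 to 0.65 kg with vials; slides at 1.5 to 4.5 N. Origin: middle of the board in plan, at the underside of its four black foot pads: 34 mm above the bench while sliding, 28 mm once all four have dropped into the notches. Slab 8 to 26 mm above the origin. It starts 80 to 180 mm short of its seat; axes as the station's.
- push_face (a point): centre of the outer (-y) face of the board's upright finger plate, the face to push in +y: 80 mm wide, 42 mm high above the slab (26 to 68 mm above the board's origin), 8 mm thick, flush with the board's -y end, 140 mm from its origin. This point is 47 mm above the board's origin.
- start (a joint): travel of the green start button, m: 0 released, 0.006 fully down; a spring gives way fully at about 5 N and brings it back.
- start_top (a point): centre of the top face of the round green start button, 28 mm diameter, on top of the station's white control housing; it is pressed straight down.
- vial1: Clear glass vial, 27 mm diameter, 55 mm high, 25 g, standing loose in a 12 mm deep well of the board, number 1 of 4 from the finger plate's end (board y = -5 mm). Origin at the centre of its base, 14 mm above the board's origin.
- vial2: Clear glass vial, 27 mm diameter, 55 mm high, 25 g, standing loose in a 12 mm deep well of the board, number 2 of 4 from the finger plate's end (board y = 35 mm). Origin at the centre of its base, 14 mm above the board's origin.
- vial3: Clear glass vial, 27 mm diameter, 55 mm high, 25 g, standing loose in a 12 mm deep well of the board, number 3 of 4 from the finger plate's end (board y = 75 mm). Origin at the centre of its base, 14 mm above the board's origin.
- vial4: Clear glass vial, 27 mm diameter, 55 mm high, 25 g, standing loose in a 12 mm deep well of the board, number 4 of 4 from the finger plate's end (board y = 115 mm). Origin at the centre of its base, 14 mm above the board's origin.
- drop_red: Red plastic dropper bottle with a white pointed cap and paper label, 38 mm diameter, 106 mm high, standing loose on the bench; origin at the centre of its base. Leave it alone.
- drop_yellow: Yellow plastic dropper bottle with a white pointed cap and paper label, 38 mm diameter, 106 mm high, standing loose on the bench; origin at the centre of its base. Leave it alone.
- drop_orange: Orange plastic dropper bottle with a white pointed cap and paper label, 38 mm diameter, 106 mm high, standing loose on the bench; origin at the centre of its base. Leave it alone.
- drop_green: Green translucent plastic dropper bottle with a white pointed cap and paper label, 38 mm diameter, 106 mm high, standing loose on the bench; origin at the centre of its base. Leave it alone.
- wash_bottle: White wash bottle with blue cap and bent spout, 68 mm diameter, 200 mm high, loose on the bench; origin at the centre of its base. Leave it alone.
- beaker: Empty glass beaker, 64 mm diameter, 85 mm high, loose on the bench; origin at the centre of its base. Leave it alone.
- brown_bottle: Amber glass bottle with black cap, 60 mm diameter, 120 mm high, loose on the bench; origin at the centre of its base. Leave it alone.

How it is judged:
On the way, in this order (a step that is already met when the one before it is completed fails the run):
1. the board has dropped into its notches and lies still (y of board in the frame of station between 0.094 and 0.106 m and x of board in the frame of station between -0.004 and 0.004 m and z of board in the frame of station below 0.0305 m and angle between board's own z axis and vertical below 0.03 rad and linear speed of board below 0.02 m/s), for 0.2 s.
2. the start button is pressed (value of joint start above 0.004 m), for 0.05 s.
At the end, for the whole second after the job is handed in: Board still and flat in all four notches (within 6 mm along the rails, 4 mm across, sunk 3.5 mm or more); vials standing in their wells (within 0.25 rad, under 6 mm off the well floor); start button pressed over 4 mm after that and back up (all of step 1 and angle between each of vial1, vial2, vial3, vial4's own z axis and vertical below 0.25 rad and z of each of vial1, vial2, vial3, vial4 in the frame of board below 0.02 m and value of joint start below 0.002 m); the robot touches nothing.
It fails at once if the start button is pressed before the board is in its notches (value of joint start above 0.003 m and not (y of board in the frame of station between 0.094 and 0.106 m and x of board in the frame of station between -0.004 and 0.004 m and z of board in the frame of station below 0.0305 m and angle between board's own z axis and vertical below 0.03 rad)).
It fails at once if the board is lifted off its rails (z of board in the frame of station above 0.044 m or angle between board's own z axis and vertical above 0.12 rad).
It fails at once if a vial is toppled or taken out of its well (angle between any of vial1, vial2, vial3, vial4's own z axis and vertical above 0.35 rad or z of any of vial1, vial2, vial3, vial4 in the frame of board above 0.028 m).
It fails at once if a bystander is moved more than 20 mm or tipped (distance of any of drop_red, drop_yellow, drop_orange, drop_green, wash_bottle, beaker, brown_bottle from where it was at the start of the episode above 0.02 m or angle between any of drop_red, drop_yellow, drop_orange, drop_green, wash_bottle, beaker, brown_bottle's own z axis and vertical above 0.3 rad).
It also fails if it takes over 40 s, if anything falls off the work surface, if the arm or the gripper's body presses on something with over 40 N, if the wrist force passes 120 N, or if a joint passes its speed limit or range.

## Working session

There is one attempt and no reset: what is moved stays moved. The work goes in short steps, Python scripts to look and compute and a tool call to move; the robot and the scene stay as the last step left them, time stands still between calls to the robot, and variables do not carry over. Pictures are saved under pics/ and viewed, at most 10 in all, crops included, and the job is handed in when it is done.

Besides the shell and the picture viewer there is one more tool, called after "Call:" by a JSON object that holds its "method" and its "body". jog_arm: Moves the arm, as the interface text tells. Scaled input: -1 to 1 covers 300 mm each way for a shift and pi/4 rad each way for a turn. Its arguments: {"type":"object","properties":{"deltas":{"type":"array","items":{"type":"object","properties":{"fingers":{"type":"number"},"delta_pos":{"type":"array","items":{"type":"number"}},"yaw":{"type":"number"}}}}},"required":["deltas"]}

```bash
mkdir -p pics; cat > h.py <<'E'
import numpy as np, cv2
from workcell import bot
def cap(n):
    c=bot.camera(n); np.savez(f'{n}.npz',**c); return c
def load(n): return dict(np.load(f'{n}.npz'))
def pt(c,u,v,d=None):
    d=float(c['range_z'][v,u]) if d is None else d
    p=np.array([(u-c['cx'])/c['fx']*d,(v-c['cy'])/c['fy']*d,d])
    R=cv2.Rodrigues(c['rvec'])[0]; return R.T@(p-c['tvec'].ravel())
E
python3 - <<'E'
from h import *
for n in('scene','side'):
    c=cap(n); cv2.imwrite(f'pics/{n}0.png',cv2.resize(c['image'][:,:,::-1],(800,600)))
o=bot.get_obs(); print({k:np.round(v,3) for k,v in o.items()})
E
```

```text
{'clock': np.float64(0.1), 'joint_pos': array([ 1.239,  0.241,  0.004,  1.335, -0.   ,  1.571]), 'joint_vel': array([-0.001, -0.001,  0.002, -0.001, -0.   , -0.001]), 'tau': array([ 0.0000e+00, -3.7314e+01,  2.5301e+01,  1.1000e-02, -0.0000e+00,
        0.0000e+00]), 'eef_pos': array([0.163, 0.472, 0.23 ]), 'tool_rot': array([ 0.165,  0.986, -0.001, -0.   ]), 'ft_force': array([ 0.712, -0.044, -0.102]), 'ft_torque': array([ 0.01 ,  0.051, -0.022]), 'grasp_force': np.float64(0.0), 'grip_width': np.float64(0.085)}
```

View pics/scene0.png

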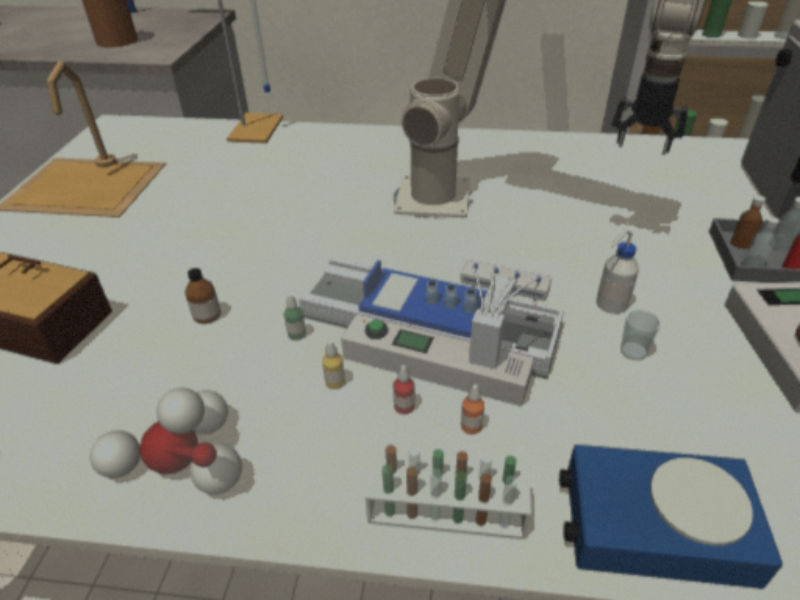

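View pics/side0.png

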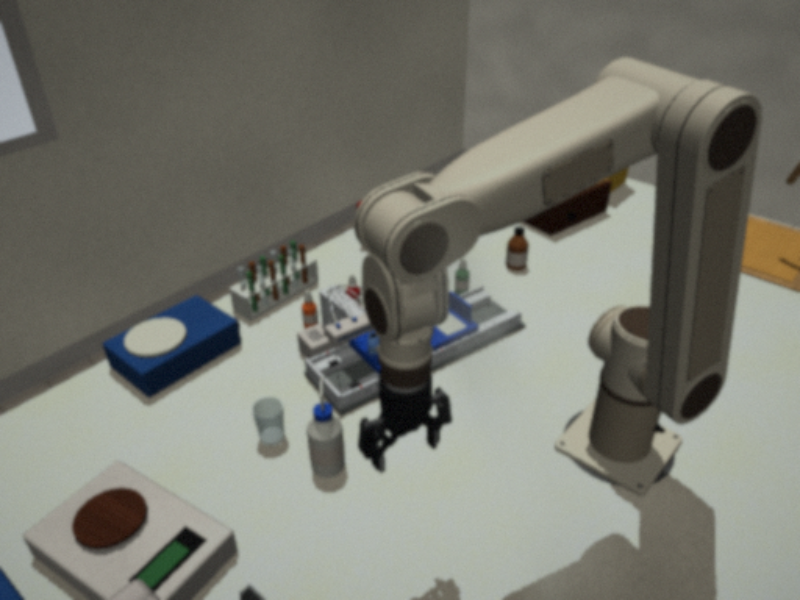

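The scene view shows the station at about (300–560, 260–395) in the 800-px picture, with the finger plate near (373,278) and the green button near (376,327). The wash bottle and beaker are to the right at (618,280) and (638,335). I'll enlarge the station.

```bash
python3 - <<'E'
from h import *
c=load('scene'); im=c['image'][150:260,180:370,::-1]
cv2.imwrite('pics/crop.png',cv2.resize(im,None,fx=4.2,fy=4.2,interpolation=cv2.INTER_CUBIC))
# world-grid cloud: blue and green masks, 
H=cv2.cvtColor(c['image'],cv2.COLOR_RGB2HSV)
def cloud(m): return np.array([pt(c,u,v) for v,u in zip(*np.nonzero(m)) if c['range_z'][v,u]>0])
reg=np.zeros(H.shape[:2],bool); reg[150:260,180:370]=1
b=cloud(reg&(H[...,0]>100)&(H[...,0]<130)&(H[...,1]>130))
print('blue',len(b),np.percentile(b,[1,10,50,90,99],axis=0).round(3))
np.save('blue.npy',b)
pl=b[b[:,2]>0.068]; print('plate?',len(pl),pl.min(0),pl.max(0))
t=b[(b[:,2]>.05)&(b[:,2]<.066)]; r=cv2.minAreaRect(t[:,:2].astype(np.float32)*1000); print('slab',len(t),r,np.median(t[:,2]))
g=reg.copy(); g[:,:230]=0; g[:,250:]=0; g[:200]=0;g[218:]=0
g=cloud(g&(H[...,0]>40)&(H[...,0]<85)&(H[...,1]>110)); print('btn',len(g),g.mean(0),g.min(0),g.max(0))
E
```

```text
blue 630 [[ 0.446 -0.087  0.057]
 [ 0.478 -0.002  0.059]
 [ 0.542  0.048  0.061]
 [ 0.571  0.102  0.063]
 [ 0.586  0.118  0.064]]Traceback (most recent call last):
  File "<stdin>", line 11, in <module>
    return umr_minimum(a, axis, None, out, keepdims, initial, where)
ValueError: zero-size array to reduction operation minimum which has no identity
```

View pics/crop.png

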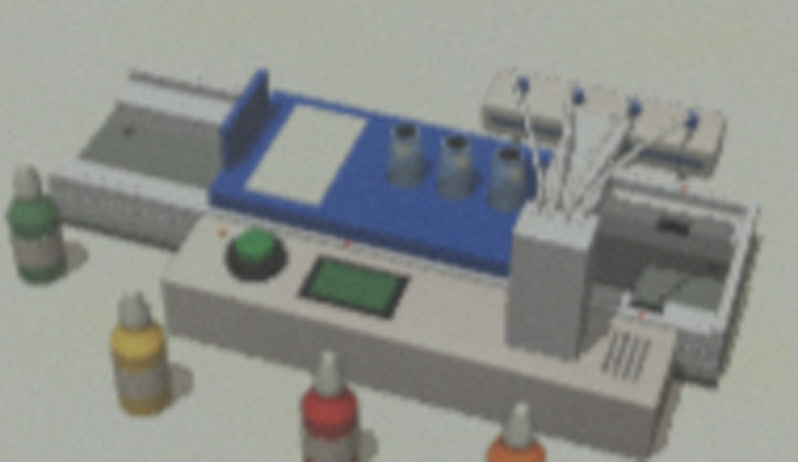

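The crop shows the guard corners at the open end at crop pixels (132,72) and (52,175). The plate top edge runs from (265,70) to (225,128), the button is at (257,243), and the far end plate's corners are at (757,205) and (717,320). I'll intersect these with known heights.

```bash
cat >> h.py <<'E'
def onz(c,u,v,z):
    a=pt(c,u,v,1.0); R=cv2.Rodrigues(c['rvec'])[0]; o=-R.T@c['tvec'].ravel(); d=a-o
    return o+d*(z-o[2])/d[2]
E
python3 - <<'E'
from h import *
c=load('scene')
q=lambda u,v,z: onz(c,180+(u+.5)/4.2-.5,150+(v+.5)/4.2-.5,z)
for n,u,v,z in[('gA-75,-260',132,72,.046),('gB75,-260',52,175,.046),('endA',757,205,.052),('endB',717,320,.052),('slab67,-140',212,192,.06),('slab67,+',505,268,.06),('plateTopFar',265,70,.102),('plateTopNear',226,125,.102),('house +x-y',165,282,.06),('house-x-y',203,212,.06),('house+x+y',660,390,.06),('house-x+y',675,318,.06),('notch+x-',347,243,.046),('notch+x+',641,315,.046)]:
    print(n,q(u,v,z).round(4))
R=cv2.Rodrigues(c['rvec'])[0]; print('cam',-R.T@c['tvec'].ravel())
for u,v in[(257,235),(257,243),(257,250),(225,110),(245,110),(180,255),(400,325)]:
    U,V=int(180+u/4.2),int(150+v/4.2); print(u,v,pt(c,U,V).round(4))
b=np.load('blue.npy'); r=cv2.minAreaRect(b[:,:2].astype(np.float32)*1000); print(r)
s=cap('side')
E
```

```text
gA-75,-260 [ 0.3758 -0.2016  0.046 ]
gB75,-260 [ 0.514  -0.2358  0.046 ]
endA [0.5017 0.3043 0.052 ]
endB [0.6271 0.2674 0.052 ]
slab67,-140 [ 0.5373 -0.1042  0.06  ]
slab67,+ [0.5981 0.1189 0.06  ]
plateTopFar [ 0.4364 -0.077   0.102 ]
plateTopNear [ 0.5078 -0.096   0.102 ]
house +x-y [ 0.6372 -0.1206  0.06  ]
house-x-y [ 0.5605 -0.1069  0.06  ]
house+x+y [0.7045 0.2247 0.06  ]
house-x+y [0.6363 0.2372 0.06  ]
notch+x- [0.5683 0.0019 0.046 ]
notch+x+ [0.6216 0.2159 0.046 ]
cam [1.45964448 0.10796594 0.87290587]
257 235 [ 0.6025 -0.0582  0.0818]
257 243 [ 0.6114 -0.0568  0.0819]
257 250 [ 0.6226 -0.055   0.0843]
225 110 [ 0.4068 -0.1183  0.0351]
245 110 [ 0.4764 -0.0869  0.0918]
180 255 [ 0.6083 -0.1166  0.0611]
400 325 [0.6624 0.0496 0.0599]
((503.94696044921875, 23.534942626953125), (224.7248077392578, 126.20885467529297), 76.77490997314453)
```

```bash
cat >> h.py <<'E'
from scipy.spatial.transform import Rotation as Ro
def to(x,y,z,yawdir=None):
    o=bot.get_obs(); M=Ro.from_quat(o['tool_rot']).as_matrix()
    d=M.T@(np.array([x,y,z])-o['eef_pos'])/.3
    print('delta',d.round(4),'tooly deg',np.degrees(np.arctan2(M[1,1],M[0,1])).round(2),'pos',o['eef_pos'].round(4),'F',o['ft_force'].round(2),'j',o['joint_pos'].round(2),'t',o['clock'])
E
python3 - <<'E'
from h import *
c=load('scene')
print('wash',onz(c,394,196,0),'beaker',onz(c,406,226,0),'green',onz(c,189,214,0))
print('btn',onz(c,180+257/4.2,150+240/4.2,.082))
to(.31,.17,.30)
E
```

```text
wash [0.41690166 0.43165958 0.        ] beaker [0.55757697 0.44806639 0.        ] green [ 5.73798410e-01 -2.36488039e-01 -1.11022302e-16]
btn [ 0.61206388 -0.05614285  0.082     ]
delta [-0.7924 -0.7931 -0.23  ] tooly deg 70.99 pos [0.1627 0.4723 0.2306] F [0.38 0.51 0.19] j [1.24 0.24 0.   1.34 0.   1.57] t 0.15
```

Call:
{"method": "jog_arm", "body": {"deltas": [{"delta_pos": [0,0,-0.15],"yaw": 0.15,"fingers": 0},{"delta_pos": [0,0,-0.25],"yaw": 0.3,"fingers": 0}]}}

```text
clock: 0.35
eef_pos: [0.1626, 0.472, 0.3069]
tool_rot: [0.282, 0.959, -0.001, -0.0]
ft_force: [0.5, 0.7, 0.8]
grip_width: 0.0592
grasp_force: 0.0
```

```bash
python3 -c "
from h import *
to(.31,.17,.305)"
```

```text
delta [-0.9581 -0.5801  0.008 ] tooly deg 57.21 pos [0.1626 0.472  0.3069] F [0.55 0.72 0.77] j [ 1.24  0.22  0.18  1.53 -0.    1.81] t 0.35
```

Call:
{"method": "jog_arm", "body": {"deltas": [{"delta_pos": [-0.96,-0.58,0],"yaw": 0.9,"fingers": 0},{"delta_pos": [-0.96,-0.58,0],"yaw": 0.9,"fingers": 0},{"delta_pos": [-0.96,-0.58,0],"yaw": 0.9,"fingers": 0},{"delta_pos": [-0.96,-0.58,0],"yaw": 0.9,"fingers": 0},{"delta_pos": [-0.96,-0.58,0],"yaw": 0.9,"fingers": 0},{"delta_pos": [-0.96,-0.58,0],"yaw": 0.9,"fingers": 0},{"delta_pos": [-0.96,-0.58,0],"yaw": 0.9,"fingers": 0},{"delta_pos": [-0.96,-0.58,0],"yaw": 0.9,"fingers": 0},{"delta_pos": [-0.96,-0.58,0],"yaw": 0.9,"fingers": 0}]}}

```text
clock: 1.25
eef_pos: [0.3124, 0.1705, 0.3062]
tool_rot: [0.596, 0.803, 0.0, -0.0]
ft_force: [-0.2, 0.0, 0.4]
grip_width: -0.0004
grasp_force: 0.0
```

```bash
python3 -c "
from h import *
to(.457,-.145,.30)"
```

```text
delta [-1.1461  0.1572  0.0203] tooly deg 16.82 pos [0.3124 0.1705 0.3062] F [-0.18  0.01  0.43] j [ 0.5  -0.07 -0.15  1.5   0.    1.78] t 1.25
```

Call:
{"method": "jog_arm", "body": {"deltas": [{"delta_pos": [-1,0.14,0],"yaw": 0.685,"fingers": 0},{"delta_pos": [-1,0.14,0],"yaw": 0.685,"fingers": 0},{"delta_pos": [-1,0.14,0],"yaw": 0.685,"fingers": 0},{"delta_pos": [-1,0.14,0],"yaw": 0.685,"fingers": 0},{"delta_pos": [-1,0.14,0],"yaw": 0.685,"fingers": 0},{"delta_pos": [-1,0.14,0],"yaw": 0.685,"fingers": 0},{"delta_pos": [-1,0.14,0],"yaw": 0.685,"fingers": 0},{"delta_pos": [-1,0.14,0],"yaw": 0.685,"fingers": 0}]}}

```text
clock: 2.05
eef_pos: [0.4404, -0.103, 0.3054]
tool_rot: [0.787, 0.617, -0.0, -0.001]
ft_force: [-1.0, -0.3, -1.1]
grip_width: 0.0003
grasp_force: 0.0
```

```bash
python3 - <<'E'
from h import *
to(.457,-.145,.11)
c=cap('scene'); cv2.imwrite('pics/s1.png',cv2.resize(c['image'][110:260,180:370,::-1],None,fx=4,fy=4,interpolation=cv2.INTER_CUBIC))
w=cap('wrist'); cv2.imwrite('pics/w1.png',cv2.resize(w['image'][:,:,::-1],(800,600)))
E
```

```text
delta [-0.123   0.0887  0.6511] tooly deg -13.85 pos [ 0.4404 -0.103   0.3054] F [-1.02 -0.28 -1.08] j [-0.23  0.13  0.06  1.5   0.    1.58] t 2.05
```

View pics/w1.png

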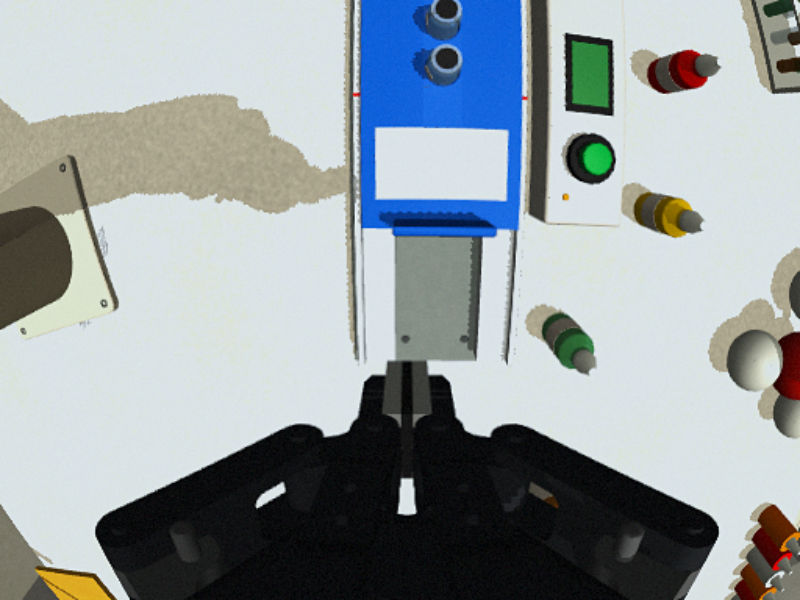

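The wrist view is well aligned with the rails. The plate's top edge runs from (393,233) to (497,233), the button is at (598,158), and the red marks are at (356,95) and (524,98). I'll undistort these and locate them.

```bash
cat >> h.py <<'E'
def wz(c,u,v,z):  # u,v in 800x600 px
    u,v=(u+.5)*.64-.5,(v+.5)*.64-.5
    x,y=(u-c['cx'])/c['fx'],(v-c['cy'])/c['fy']; r=np.hypot(x,y)
    d=np.array([x/r*np.sin(r),y/r*np.sin(r),np.cos(r)]); R=cv2.Rodrigues(c['rvec'])[0]
    o=-R.T@c['tvec'].ravel(); d=R.T@d; return o+d*(z-o[2])/d[2]
E
python3 - <<'E'
from h import *
w=load('wrist'); a=np.radians(-14)
ey=np.array([-np.sin(a),np.cos(a)]); ex=np.array([np.cos(a),np.sin(a)]); S0=np.array([.526,.127])-.1*ey
for n,u,v,z in[('plL',393,236,.102),('plR',497,236,.102),('slabL',361,228,.06),('slabR',518,230,.06),('markL',356,95,.046),('markR',524,98,.046),('gL',362,362,.046),('gR',510,362,.046),('btn',598,158,.082),('house+x',622,224,.06),('house-x',545,222,.06)]:
    p=wz(w,u,v,z)[:2]; print(n,p.round(4),'st',(ex@(p-S0)).round(4),(ey@(p-S0)).round(4))
E
```

```text
plL [ 0.4336 -0.0833] st -0.0388 -0.1264
plR [ 0.5107 -0.1016] st 0.0405 -0.1255
slabL [ 0.406  -0.0767] st -0.0672 -0.1266
slabR [ 0.5363 -0.1093] st 0.0671 -0.1268
markL [0.4288 0.0356] st -0.0722 -0.0122
markR [0.5693 0.0016] st 0.0723 -0.0112
gL [ 0.3709 -0.2025] st -0.0707 -0.2572
gR [ 0.5098 -0.2372] st 0.0724 -0.2573
btn [ 0.6118 -0.0597] st 0.1284 -0.0604
house+x [ 0.6346 -0.1241] st 0.1661 -0.1174
house-x [ 0.5614 -0.1075] st 0.0911 -0.119
```

```bash
cat >> h.py <<'E'
a=np.radians(-14); ey=np.array([-np.sin(a),np.cos(a)]); ex=np.array([np.cos(a),np.sin(a)]); S0=np.array([.526,.127])-.1*ey
def st(x,y,z): to(*(S0+x*ex+y*ey),z)
E
python3 -c "
from h import *
st(0,-.167,.073)"
```

```text
delta [-0.0817  0.0949  0.7766] tooly deg -13.7 pos [ 0.4398 -0.1017  0.306 ] F [-0.08  0.37  0.53] j [-0.23  0.12  0.05  1.5   0.    1.58] t 2.15
```

Call:
{"method": "jog_arm", "body": {"deltas": [{"delta_pos": [-0.082,0.095,0.2],"yaw": 0,"fingers": 0},{"delta_pos": [-0.082,0.095,0.35],"yaw": 0,"fingers": 0},{"delta_pos": [-0.082,0.095,0.5],"yaw": 0,"fingers": 0},{"delta_pos": [-0.082,0.095,0.65],"yaw": 0,"fingers": 0},{"delta_pos": [-0.082,0.095,0.72],"yaw": 0,"fingers": 0},{"delta_pos": [-0.082,0.095,0.777],"yaw": 0,"fingers": 0},{"delta_pos": [-0.082,0.095,0.777],"yaw": 0,"fingers": 0},{"delta_pos": [-0.082,0.095,0.777],"yaw": 0,"fingers": 0}]}}

```text
clock: 2.95
eef_pos: [0.4621, -0.1326, 0.0739]
tool_rot: [0.786, 0.618, 0.0, 0.0]
ft_force: [-0.1, -0.6, 0.7]
grip_width: 0.0001
grasp_force: 0.0
```

```bash
python3 -c "
from h import *
st(0,-.122,.073)"
```

```text
delta [ 0.1513 -0.0018  0.0031] tooly deg -13.68 pos [ 0.4621 -0.1326  0.0739] F [-0.14 -0.65  0.68] j [-0.28  0.34 -0.31  0.93  0.    1.53] t 2.95
```

Call:
{"method": "jog_arm", "body": {"deltas": [{"delta_pos": [0.03,0,0],"fingers": 0,"yaw": 0},{"delta_pos": [0.06,0,0],"fingers": 0,"yaw": 0},{"delta_pos": [0.07,0,0],"fingers": 0,"yaw": 0},{"delta_pos": [0.08,0,0],"fingers": 0,"yaw": 0},{"delta_pos": [0.09,0,0],"fingers": 0,"yaw": 0},{"delta_pos": [0.1,0,0],"fingers": 0,"yaw": 0},{"delta_pos": [0.11,0,0],"fingers": 0,"yaw": 0},{"delta_pos": [0.12,0,0],"fingers": 0,"yaw": 0},{"delta_pos": [0.13,0,0],"fingers": 0,"yaw": 0},{"delta_pos": [0.14,0,0],"fingers": 0,"yaw": 0},{"delta_pos": [0.15,0,0],"fingers": 0,"yaw": 0},{"delta_pos": [0.16,0,0],"fingers": 0,"yaw": 0}]}}

```text
clock: 4.15
eef_pos: [0.4733, -0.0875, 0.0732]
tool_rot: [0.787, 0.617, -0.0, 0.0]
ft_force: [-1.1, -4.4, 1.1]
grip_width: 0.0005
grasp_force: 1.8
```

```bash
python3 -c "
from h import *
st(0,-.06,.073)"
```

```text
delta [ 0.2028 -0.0021  0.0006] tooly deg -13.85 pos [ 0.4733 -0.0875  0.0732] F [-1.09 -4.44  1.1 ] j [-0.18  0.34 -0.31  0.93 -0.    1.63] t 4.15
```

Call:
{"method": "jog_arm", "body": {"deltas": [{"delta_pos": [0.015,0,0],"fingers": 0,"yaw": 0},{"delta_pos": [0.03,0,0],"fingers": 0,"yaw": 0},{"delta_pos": [0.045,0,0],"fingers": 0,"yaw": 0},{"delta_pos": [0.06,0,0],"fingers": 0,"yaw": 0},{"delta_pos": [0.075,0,0],"fingers": 0,"yaw": 0},{"delta_pos": [0.09,0,0],"fingers": 0,"yaw": 0},{"delta_pos": [0.105,0,0],"fingers": 0,"yaw": 0},{"delta_pos": [0.12,0,0],"fingers": 0,"yaw": 0},{"delta_pos": [0.135,0,0],"fingers": 0,"yaw": 0},{"delta_pos": [0.15,0,0],"fingers": 0,"yaw": 0},{"delta_pos": [0.16,0,0],"fingers": 0,"yaw": 0},{"delta_pos": [0.17,0,0],"fingers": 0,"yaw": 0}]}}

```text
clock: 5.35
eef_pos: [0.4855, -0.0378, 0.0732]
tool_rot: [0.787, 0.617, -0.0, 0.0]
ft_force: [-0.9, -3.8, 1.5]
grip_width: -0.0001
grasp_force: 2.0
```

```bash
python3 - <<'E'
from h import *
st(0,-.051,.073)
w=cap('wrist'); cv2.imwrite('pics/w2.png',cv2.resize(w['image'][:,:,::-1],(800,600)))
E
```

```text
delta [ 0.0622 -0.0018  0.0007] tooly deg -13.83 pos [ 0.4855 -0.0378  0.0732] F [-0.92 -3.85  1.45] j [-0.08  0.35 -0.29  0.93 -0.    1.73] t 5.35
```

View pics/w2.png

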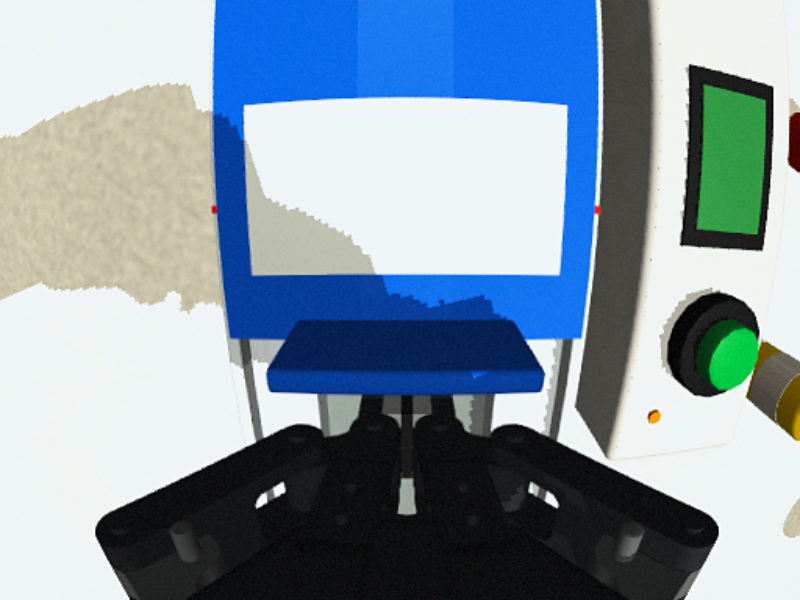

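The board is straight on the rails, with the plate at (270–545, 390) against the finger. The red marks at (214,209) and (597,209) are still ahead, with about 18 mm to go. I'll continue slowly.

Call:
{"method": "jog_arm", "body": {"deltas": [{"delta_pos": [0.006,0,0],"fingers": 0,"yaw": 0},{"delta_pos": [0.012,0,0],"fingers": 0,"yaw": 0},{"delta_pos": [0.018,0,0],"fingers": 0,"yaw": 0},{"delta_pos": [0.024,0,0],"fingers": 0,"yaw": 0},{"delta_pos": [0.028,0,0],"fingers": 0,"yaw": 0},{"delta_pos": [0.032,0,0],"fingers": 0,"yaw": 0},{"delta_pos": [0.036,0,0],"fingers": 0,"yaw": 0},{"delta_pos": [0.04,0,0],"fingers": 0,"yaw": 0},{"delta_pos": [0.043,0,0],"fingers": 0,"yaw": 0},{"delta_pos": [0.046,0,0],"fingers": 0,"yaw": 0},{"delta_pos": [0.048,0,0],"fingers": 0,"yaw": 0}]}}

```text
clock: 6.5
eef_pos: [0.4889, -0.0236, 0.0731]
tool_rot: [0.787, 0.617, 0.0, -0.0]
ft_force: [0.0, -3.1, 0.9]
grip_width: 0.0002
grasp_force: 1.6
```

Call:
{"method": "jog_arm", "body": {"deltas": [{"delta_pos": [0.003,0,0],"fingers": 0,"yaw": 0},{"delta_pos": [0.005,0,0],"fingers": 0,"yaw": 0}]}}

```text
clock: 6.7
eef_pos: [0.4892, -0.0225, 0.0731]
tool_rot: [0.787, 0.617, -0.0, -0.0]
ft_force: [-1.0, -3.0, -0.0]
grip_width: 0.0
grasp_force: 1.5
```

Call:
{"method": "jog_arm", "body": {"deltas": [{"delta_pos": [0.003,0,0],"fingers": 0,"yaw": 0},{"delta_pos": [0.005,0,0],"fingers": 0,"yaw": 0}]}}

```text
clock: 6.9
eef_pos: [0.4895, -0.0209, 0.0731]
tool_rot: [0.787, 0.617, -0.0, -0.0]
ft_force: [-0.7, -2.1, -0.1]
grip_width: -0.0
grasp_force: 1.4
```

Call:
{"method": "jog_arm", "body": {"deltas": [{"delta_pos": [0.003,0,0],"fingers": 0,"yaw": 0},{"delta_pos": [0.006,0,0],"fingers": 0,"yaw": 0}]}}

```text
clock: 7.1
eef_pos: [0.49, -0.0192, 0.0731]
tool_rot: [0.787, 0.617, -0.0, -0.0]
ft_force: [0.1, -2.9, 0.1]
grip_width: 0.0003
grasp_force: 1.3
```

Call:
{"method": "jog_arm", "body": {"deltas": [{"delta_pos": [0.003,0,0],"fingers": 0,"yaw": 0},{"delta_pos": [0.006,0,0],"fingers": 0,"yaw": 0}]}}

```text
clock: 7.3
eef_pos: [0.4905, -0.0174, 0.0731]
tool_rot: [0.787, 0.617, -0.0, -0.0]
ft_force: [-1.4, -2.4, -1.4]
grip_width: 0.0001
grasp_force: 1.9
```

Call:
{"method": "jog_arm", "body": {"deltas": [{"delta_pos": [0.003,0,0],"fingers": 0,"yaw": 0},{"delta_pos": [0.006,0,0],"fingers": 0,"yaw": 0}]}}

```text
clock: 7.5
eef_pos: [0.4904, -0.0174, 0.0731]
tool_rot: [0.787, 0.616, -0.002, 0.001]
ft_force: [-2.6, -9.4, 0.7]
grip_width: 0.0001
grasp_force: 4.6
```

```bash
python3 - <<'E'
from h import *
st(0,-.05,.073)
w=cap('wrist'); cv2.imwrite('pics/w3.png',cv2.resize(w['image'][:,:,::-1],(800,600)))
b=load('scene')
# slab-height change from scene camera
c=cap('scene')
def slab(c):
    H=cv2.cvtColor(c['image'],cv2.COLOR_RGB2HSV); m=(H[...,0]>100)&(H[...,0]<130)&(H[...,1]>130); m[:150]=0;m[260:]=0;m[:,:180]=0;m[:,370:]=0
    P=np.array([pt(c,u,v) for v,u in zip(*np.nonzero(m)) if c['range_z'][v,u]>0]); s=(P[:,:2]-S0)
    x=s@ex;y=s@ey
    for lo,hi in((-.14,-.04),(-.04,.02),(.02,.06),(.06,.12),(.12,.25)):
        k=(y>lo)&(y<hi)&(abs(x)<.06); print((lo,hi),k.sum(),np.median(P[k,2]).round(4) if k.any() else '')
slab(b);print();slab(c)
E
```

```text
delta [-0.0044 -0.0013  0.0004] tooly deg -13.89 pos [ 0.4904 -0.0174  0.0731] F [-2.58 -9.4   0.73] j [-0.03  0.35 -0.28  0.94 -0.    1.78] t 7.5
(-0.14, -0.04) 21 0.0611
(-0.04, 0.02) 281 0.0609
(0.02, 0.06) 154 0.061
(0.06, 0.12) 158 0.0609
(0.12, 0.25) 0 

(-0.14, -0.04) 0 
(-0.04, 0.02) 37 0.0548
(0.02, 0.06) 61 0.0547
(0.06, 0.12) 208 0.055
(0.12, 0.25) 224 0.055
```

View pics/w3.png

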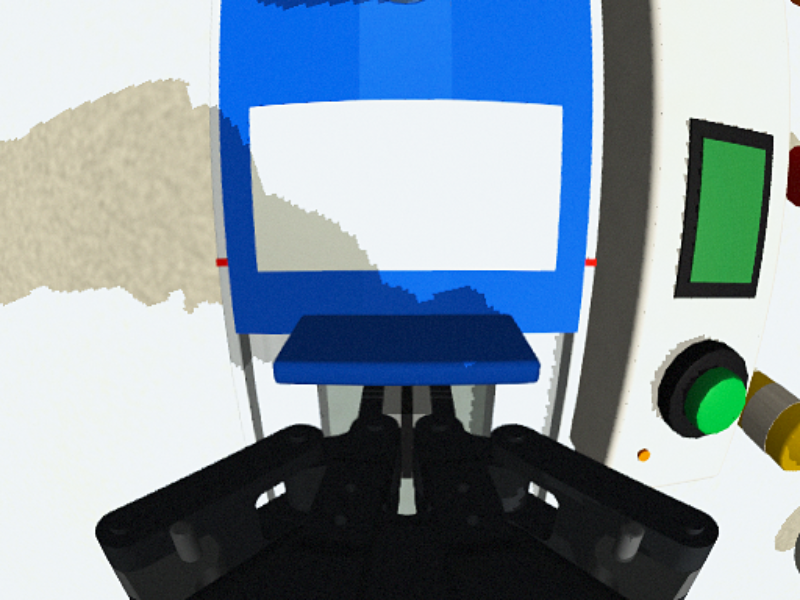

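The board's depth reading fell about 6 mm evenly and the force jumped to 9 N, so the board is seated. I'll back off, rise and go to the button.

Call:
{"method": "jog_arm", "body": {"deltas": [{"delta_pos": [-0.05,0,0],"fingers": 0,"yaw": 0},{"delta_pos": [-0.1,0,0],"fingers": 0,"yaw": 0},{"delta_pos": [-0.1,0,-0.15],"fingers": 0,"yaw": 0},{"delta_pos": [-0.1,0,-0.25],"fingers": 0,"yaw": 0},{"delta_pos": [-0.1,0,-0.25],"fingers": 0,"yaw": 0}]}}

```text
clock: 8.1
eef_pos: [0.4877, -0.0446, 0.153]
tool_rot: [0.787, 0.617, 0.004, 0.003]
ft_force: [-0.2, 0.0, -0.2]
grip_width: 0.0003
grasp_force: 0.0
```

```bash
python3 - <<'E'
from h import *
to(.612,-.058,.1)
# button check from scene+wrist
w=cap('wrist'); H=cv2.cvtColor(w['image'],cv2.COLOR_RGB2HSV)
m=((H[...,0]>55)&(H[...,0]<75)&(H[...,1]>200)&(H[...,2]>130)).astype(np.uint8)
n,l,s,ce=cv2.connectedComponentsWithStats(m)
for i in range(1,n):
    if s[i,4]>60: u,v=(ce[i]+.5)/.64-.5; print(s[i],wz(w,u,v,.082).round(4), w['range_z'][int(ce[i][1]),int(ce[i][0])])
c=load('scene'); print([pt(c,u,v)[2].round(4) for u,v in((240,206),(241,207),(241,208),(242,207))])
E
```

```text
delta [0.0549 0.4112 0.181 ] tooly deg -13.82 pos [ 0.4877 -0.0446  0.153 ] F [-0.17  0.05 -0.24] j [-0.09  0.26 -0.18  1.12  0.    1.72] t 8.1
[396 169  27  30 630] [ 0.6107 -0.0595  0.082 ] 0.22328009
[np.float64(0.0801), np.float64(0.0855), np.float64(0.0849), np.float64(0.0816)]
```

Call:
{"method": "jog_arm", "body": {"deltas": [{"delta_pos": [0.05,0.15,0],"fingers": 0,"yaw": 0},{"delta_pos": [0.05,0.3,0],"fingers": 0,"yaw": 0},{"delta_pos": [0.05,0.41,0.05],"fingers": 0,"yaw": 0},{"delta_pos": [0.05,0.41,0.12],"fingers": 0,"yaw": 0},{"delta_pos": [0.05,0.41,0.18],"fingers": 0,"yaw": 0},{"delta_pos": [0.05,0.41,0.18],"fingers": 0,"yaw": 0}]}}

```text
clock: 8.75
eef_pos: [0.6037, -0.0589, 0.0892]
tool_rot: [0.787, 0.617, -0.003, -0.004]
ft_force: [-0.5, 0.6, -0.2]
grip_width: -0.0001
grasp_force: 0.0
```

Call:
{"method": "jog_arm", "body": {"deltas": [{"delta_pos": [0,0,0.015],"fingers": 0,"yaw": 0},{"delta_pos": [0,0,0.03],"fingers": 0,"yaw": 0},{"delta_pos": [0,0,0.045],"fingers": 0,"yaw": 0},{"delta_pos": [0,0,0.055],"fingers": 0,"yaw": 0},{"delta_pos": [0,0,0.055],"fingers": 0,"yaw": 0}]}}

```text
clock: 9.25
eef_pos: [0.6074, -0.0597, 0.0785]
tool_rot: [0.787, 0.617, 0.001, 0.001]
ft_force: [0.2, 0.2, 2.9]
grip_width: 0.0001
grasp_force: 1.7
```

Call:
{"method": "jog_arm", "body": {"deltas": [{"delta_pos": [0,0,0.005],"fingers": 0,"yaw": 0},{"delta_pos": [0,0,0.01],"fingers": 0,"yaw": 0},{"delta_pos": [0,0,0.01],"fingers": 0,"yaw": 0}]}}

```text
clock: 9.55
eef_pos: [0.6074, -0.0597, 0.0761]
tool_rot: [0.787, 0.617, 0.001, 0.001]
ft_force: [0.2, 0.9, 7.1]
grip_width: 0.0002
grasp_force: 3.9
```

Call:
{"method": "jog_arm", "body": {"deltas": [{"delta_pos": [0,0,0.005],"fingers": 0,"yaw": 0},{"delta_pos": [0,0,0.005],"fingers": 0,"yaw": 0}]}}

```text
clock: 9.75
eef_pos: [0.6075, -0.0597, 0.0759]
tool_rot: [0.787, 0.617, 0.001, 0.001]
ft_force: [-3.9, 1.8, 14.5]
grip_width: -0.0002
grasp_force: 7.1
```

The force reached 14.5 N with no further travel, so the button is fully down. I'll retract and check.

Call:
{"method": "jog_arm", "body": {"deltas": [{"delta_pos": [0,0,-0.05],"fingers": 0,"yaw": 0},{"delta_pos": [0,0,-0.15],"fingers": 0,"yaw": 0},{"delta_pos": [0,0,-0.3],"fingers": 0,"yaw": 0},{"delta_pos": [0,0,-0.45],"fingers": 0,"yaw": 0},{"delta_pos": [0,0,-0.45],"fingers": 0,"yaw": 0},{"delta_pos": [0,0,-0.45],"fingers": 0,"yaw": 0}]}}

```text
clock: 10.35
eef_pos: [0.6075, -0.0601, 0.2094]
tool_rot: [0.787, 0.617, 0.001, 0.001]
ft_force: [-0.1, 0.1, -0.5]
grip_width: 0.0002
grasp_force: 0.0
```

```bash
python3 - <<'E'
from h import *
c=cap('wrist'); cv2.imwrite('pics/w4.png',cv2.resize(c['image'][:,:,::-1],(800,600)))
E
```

```text
(no output)
```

View pics/w4.png

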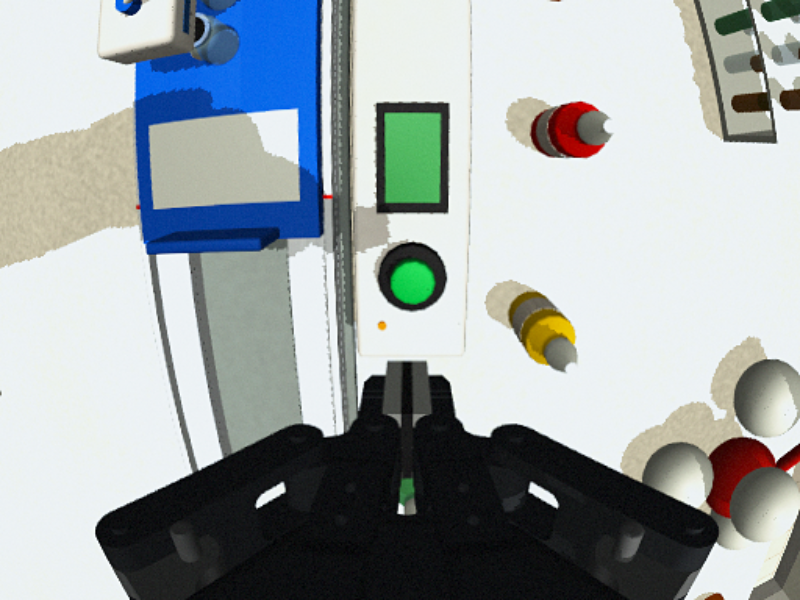

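The board sits in its notches at (145–320, 240), vials are upright near (215,40), the button at (412,282) is back up and the bottles are untouched. I'll hand in the job.

```bash
python3 -c "
from workcell import bot
print(bot.job_done())"
```

```text
the job is handed in; nothing more can be done
None
```

The board was pushed into its notches (it dropped about 6 mm evenly), the start button was pressed fully and sprang back, the arm is clear, and the job is handed in at about 10 s; no verdict was returned.

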